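Clear the hotplate, refit its knob and hold it in

ROBOT

A 7-joint arm with a two-finger parallel gripper is mounted at the origin on the work surface. World frame = base frame: x ahead of the robot, y to its left, z up, the work surface at z = 0. Lengths are in m, angles in rad, forces in N, time in s.
With the tool pointing down it reaches from about 0.425 to 0.975 m from the base axis. Payload 16.7 kg.
Tool frame: the origin (TCP) lies between the finger pads; the fingertips stand 25 mm ahead of it and the grasp point (between the pads) lies 6 mm ahead of it (robot.tip_extent is the distance from the TCP to the fingertips, in m); x points along the fingers, y is the direction in which the jaws open and shut, and the axes are right-handed (so a half turn about x gives the same grasp; the last joint's range is limited). The gripper opens to 85 mm and grips with 20 to 120 N. Pads are 22 mm wide; open, the fingers measure 114 mm over their backs; the gripper's body (76 mm by 85 mm) begins 54 mm behind the grasp point. The pads swing forward as they close: fully open they stand 13 mm farther back than shut.
Start: joints at [0.993, 0.426, 0.074, 1.606, -0.034, 1.111, -0.067], TCP at [0.281, -0.614, 0.256] pointing down, gripper open.
Joint ranges: [-2.85, 2.85], [-0.5, 2.14], [-1.23, 1.37], [0.21, 2.46], [-1.02, 4.16], [0.16, 2.05], [-2.73, 2.73]. Speed limits (rad/s): [1.89, 1.89, 2.39, 2.39, 3.01, 3.01, 3.01].

INTERFACE

Orientations are given as a unit quaternion [w, x, y, z].
In Python, from bench import robot, eyes gives the robot as it stands.
- The arm moves only by the tool carry_out, never from a script. Its argument "rows" is a list of rows, each a list of 7 numbers: the shift along the tool's x, y, z in cm, then the turn, a rotation vector about the tool's x, y, z in rad, then the closure, from 0 (fully open) to 1 (shut). A call has 1 to 8 rows; each row is the pose to reach, as a shift and turn from the pose commanded when the call began, along the tool's axes at that moment; what a row does not reach only later rows make up. A row lasts 1/8 s, in which the tool goes at most 62.5 mm and 10.7 degrees, less where a joint would pass 70% of its speed; a pose out of reach is approached as far as the arm can. A call with a gripper value outside its range is refused whole. The fingers move at their own pace and stop on an object; the grip force is fixed at half the most. Time passes only in rows, so rows that repeat a pose let the fingers close. It gives the time, the measured TCP pose, the force and the opening at its end, in the units of the state.
- robot.observe(): the state, without advancing time (a new reading comes with each control period).
- eyes.read_camera(name): name is "scene" or "side" or "wrist"; returns the picture (420x560x3 uint8, red, green, blue); there is no depth.
- eyes.calibration(name): a dict with "mtx" (3x3 intrinsics, pixels), "k1" (the pictures are not rectified: a ray, as slopes to the right and down, at radius r is drawn at 1 + k1 r^2 times it, then the intrinsics apply), "rvec" (rotation vector, rad) and "tvec" (3), from world to camera coordinates, as OpenCV has them; the wrist camera has in their place "T_tool_cam" (4x4, takes a point from camera to tool coordinates, whose origin is the TCP and whose axes are the tool frame's). Camera axes: x right, y down, z forward; pixel columns grow to the right and rows downward; lengths in m; the calibration is good to about 2 mm. A picture is of the moment at which its call begins: read the wrist's pose just before it. calibration takes no time and is no camera call.
- robot.job_done(): hands the job in, once; it reports no verdict.
Trained networks look in the newest picture that a camera, given by its name, has taken for a name from the list of things; names that differ only in an ending like _2 or _b are one class to them, and where a whole thing is asked for, a point or a joint stands for the part that bears it (a point fixed in the world has none). Each returns a list of dicts, best first, with "confidence" (0 to 1); they miss things now and then, are a little off and sometimes report something else, mostly with a low value. They report only what shows in the picture. A call takes as long as a camera call.
- eyes.recognise(camera, thing): "at" ([x, y, z] in m, in world coordinates, good to about 4 mm: the middle of the surface that is visible of it).
- eyes.place_of(camera, thing): "at" ([x, y, z] in m, in world coordinates, good to about 4 mm: a listed point, or the origin of a listed thing).
The state is a dict: "time_s": time; "joint_positions": joint angles; "joint_velocities": joint speeds; "tau": joint torques, N m; "tool_pos": TCP position; "tcp_rot": TCP orientation; "wrist_force": force on the tool from outside, world axes, zero at the start; "ft_torque": the same for the moment, N m; "gripper_width": opening from 0.0 (shut) to 1.0 (fully open).
Only numpy, scipy, OpenCV 4.12 (cv2) and the standard library are available. Lean on these libraries where they do the work, as an engineer would, in place of code of your own. Each camera call takes 0.05 s, during which the arm holds its last target. There are 200 camera calls.

TASK

Clear the hotplate: stack its two cartons squarely on the carton standing on the bench, the larger first and the smaller on top, leaving the bottom carton and the bowl, beaker and dropper bottle where they are. Then pick up the loose control knob, turn it so that its D-shaped bore matches the hotplate's D-shaft, push it fully home on the shaft and press knob and shaft down to the stop against the spring. Finish while still holding the knob pressed in: do not let go.

Things in the scene. Friction and masses are not known exactly. Their poses are not given: they have to be found in the camera images.
- carton_base: Closed brown cardboard carton standing alone on the bench, the foot of the column: 104 (x, long) x 70 (y) x 55 mm high, about 500 g, loose. Origin at the centre of its underside, x along its long side, z up.
- carton_large: The larger of the two closed brown cartons lying side by side on the hotplate's raised plate: 94 (x, long) x 64 (y) x 50 mm high, about 150 to 300 g. Origin at the centre of its underside, x along its long side, z up. Between it and the other carton there is a gap of at least 25 mm.
- carton_small: The smaller of the two closed brown cartons on the plate: 74 (x, long) x 50 (y) x 40 mm high, about 80 to 160 g. Origin at the centre of its underside, x along its long side, z up.
- knob: Loose black knob, upright on the bench, bore down, 45 g, 40 mm high: round hub 40 mm across, 16 mm high, with a bar grip on top. Origin: centre of the hub's underside, on the bore axis; x along the bar to its pointed nose; z up. Bore open below, 14 mm deep, 16.5 mm in diameter, D-shaped, its flat 4.75 mm from the axis on the +x (nose) side.
- knob_grip (a point): Point on the knob's axis 37 mm above its underside, 3 mm below the top of the bar grip; axes as the knob's. The bar stands from 16 to 40 mm above the underside, is 14 mm wide (across y) with parallel sides from x = -18 to +12 mm, then narrows to the nose at x = +19 mm; a white line on top runs to the nose.
- hotplate: White hotplate stirrer fixed to the bench, 190 (x) x 270 (y) mm. Origin at the centre of its underside, z up. The raised plate with the cartons: centre at y = +50 mm, top 85 mm high, 170 (x) x 160 (y) mm; the lower control deck (60 mm high, y = -135 to -35 mm) carries the upright shaft at x = 0, y = -85 mm.
- shaft_tip (a point): Centre of the top of the steel D-shaft that stands 22 mm up from the deck. Diameter 14 mm, flat 3.5 mm from the axis along its length, 2.5 mm taper at the tip. x points out of the flat (the knob's x, its nose, must point the same way), z up. With the knob fully home its underside lies 14 mm below this point (shaft top against bore ceiling), clear of the deck even when pressed.
- shaft_press (a joint): How far the shaft is pressed down, m: 0 = out, 0.006 = against its stop. A spring pushes it out with 6 N at 0 and 10 N at 0.006, and it comes back when released. The shaft also turns about its axis, up to 0.9 rad either way, but stiffly (0.15 N m); a thin black disc on the deck, 52 mm across, turns with it, and its white line points out of the flat.
- bowl: Bystander: empty steel bowl, 130 mm across, 50 mm high. Origin at the centre of its underside. Leave alone.
- beaker: Bystander: clear plastic beaker, 72 mm across, 85 mm high. Origin at the centre of its underside. Leave alone.
- dropper: Bystander: amber dropper bottle with a black cap, 36 mm across, 70 mm high. Origin at the centre of its underside. Leave alone.

How it is judged:
By the outcome, as a careful person would: the job done as asked, in the order asked, and still so for the second after the job is handed in, while the arm keeps its last pose, push and grip.
It also fails if it takes over 72 s, if anything falls off the work surface, if the arm or the gripper's body presses on something with over 40 N, if the wrist force passes 120 N, or if a joint passes its speed limit or range.

## Working session

There is one attempt and no reset: what is moved stays moved. The work goes in short steps, Python scripts to look and compute and a tool call to move; the robot and the scene stay as the last step left them, time stands still between calls to the robot, and variables do not carry over. Pictures are saved under pics/ and viewed, about 8 in all and at most 12, crops included, and the job is handed in when it is done.

Besides the shell and the picture viewer there is one more tool, called after "Emit:" as name(argument=value, ...), one argument or row to a line, values as JSON. carry_out: Moves the arm, as the interface text tells. Its arguments: {"type":"object","properties":{"rows":{"type":"array","items":{"type":"array","items":{"type":"number"}}}},"required":["rows"]}

```bash
mkdir -p pics; ls
cat > h.py <<'E'
import numpy as np, cv2
from scipy.spatial.transform import Rotation as R
from bench import robot, eyes
def st():
    s=robot.observe(); q=np.array(s['tcp_rot']); return s,np.array(s['tool_pos']),R.from_quat(q[[1,2,3,0]])
def cam(name):
    c=eyes.calibration(name); K=np.array(c['mtx'])
    if 'T_tool_cam' in c:
        s,p,r=st(); T=np.eye(4);T[:3,:3]=r.as_matrix();T[:3,3]=p; M=T@np.array(c['T_tool_cam'])
        M=np.linalg.inv(M)
    else:
        M=np.eye(4);M[:3,:3]=cv2.Rodrigues(np.array(c['rvec'],float))[0];M[:3,3]=c['tvec']
    return K,c['k1'],M
def proj(C,P):
    K,k1,M=C; x=np.atleast_2d(P)@M[:3,:3].T+M[:3,3]; s=x[:,:2]/x[:,2:]
    s=s*(1+k1*(s**2).sum(1,keepdims=True)); return s@K[:2,:2].T+K[:2,2]
def unproj(C,uv,z):
    K,k1,M=C; d=np.array([k1,0,0,0,0.]); o=[]
    n=cv2.undistortPoints(np.array(uv,float).reshape(-1,1,2),K,d).reshape(-1,2)
    c=-M[:3,:3].T@M[:3,3]; v=np.c_[n,np.ones(len(n))]@M[:3,:3]
    return c+v*((z-c[2])/v[:,2])[:,None]
def save(im,f,s=1): cv2.imwrite('pics/'+f,cv2.resize(im[...,::-1],None,fx=s,fy=s,interpolation=cv2.INTER_CUBIC))
E
python3 - <<'E'
from h import *
np.set_printoptions(precision=4,suppress=True)
s,p,r=st(); print(s['time_s'],p,r.as_matrix(),s['wrist_force'],s['gripper_width'])
ims={}
for n in['scene','side']:
    ims[n]=eyes.read_camera(n); save(ims[n],n+'0.png',1.4)
    for t in['carton_base','carton_large','carton_small','knob','shaft_tip','hotplate','bowl','beaker','dropper']:
        print(n,t,[(np.round(d['at'],3),round(d['confidence'],2)) for d in eyes.place_of(n,t)[:2]])
print(eyes.calibration('wrist'))
for n in['scene','side']:
    K,k,M=cam(n);print(n,-M[:3,:3].T@M[:3,3],M[2,:3],K[0,0])
E
```

```text
pics
0.0 [ 0.2805 -0.6135  0.2556] [[-0.0006  0.4158 -0.9095]
 [ 0.0012 -0.9095 -0.4158]
 [-1.     -0.0013  0.0001]] [ 0.2521 -0.4752  0.3023] 1.0023207608874434
scene carton_base [(array([ 0.526, -0.343, -0.005]), 0.64), (array([ 0.718, -0.223, -0.001]), 0.4)]
scene carton_large [(array([0.546, 0.153, 0.085]), 0.6)]
scene carton_small [(array([0.566, 0.255, 0.086]), 0.9)]
scene knob [(array([ 0.461, -0.133,  0.001]), 0.6), (array([ 0.72 , -0.223, -0.001]), 0.22)]
scene shaft_tip [(array([0.581, 0.073, 0.08 ]), 0.53)]
scene hotplate [(array([ 0.566,  0.15 , -0.001]), 0.85)]
scene bowl [(array([ 0.718, -0.223, -0.004]), 0.74), (array([ 0.526, -0.344,  0.   ]), 0.6)]
scene beaker [(array([ 0.458, -0.136,  0.035]), 0.74), (array([ 0.412,  0.351, -0.003]), 0.56)]
scene dropper [(array([ 0.734, -0.076,  0.   ]), 0.6)]
side carton_base [(array([ 0.526, -0.34 ,  0.004]), 0.86)]
side carton_large [(array([0.549, 0.148, 0.086]), 0.63)]
side carton_small [(array([0.564, 0.25 , 0.083]), 0.89)]
side knob [(array([ 0.457, -0.134, -0.003]), 0.81)]
side shaft_tip [(array([0.579, 0.067, 0.082]), 0.4)]
side hotplate [(array([0.565, 0.155, 0.003]), 0.65), (array([0.547, 0.15 , 0.084]), 0.48)]
side bowl [(array([ 0.718, -0.226,  0.006]), 0.95)]
side beaker [(array([ 0.408,  0.353, -0.004]), 0.79)]
side dropper [(array([ 0.741, -0.075, -0.002]), 0.72)]
{'mtx': array([[323.4257,   0.    , 281.5345],
       [  0.    , 323.4257, 208.2942],
       [  0.    ,   0.    ,   1.    ]]), 'k1': -0.03495957823405541, 'T_tool_cam': array([[-0.0014, -0.2807,  0.9598, -0.1182],
       [ 1.    , -0.0016,  0.001 ,  0.0002],
       [ 0.0013,  0.9598,  0.2807, -0.071 ],
       [ 0.    ,  0.    ,  0.    ,  1.    ]])}
scene [ 1.2177 -0.1488  0.9043] [-0.6329  0.1129 -0.766 ] 462.99259697294485
side [0.0401 0.4919 0.862 ] [ 0.4719 -0.4916 -0.7319] 448.98973447435105
```

View pics/scene0.png

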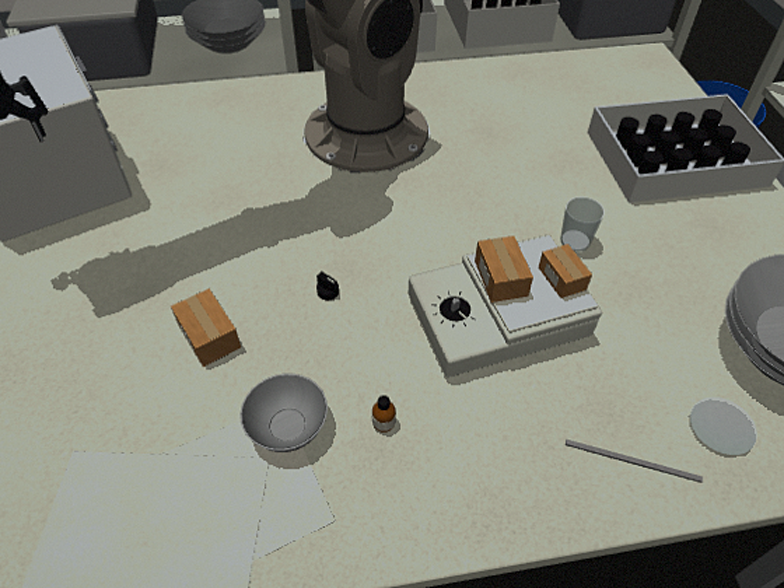

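View pics/side0.png

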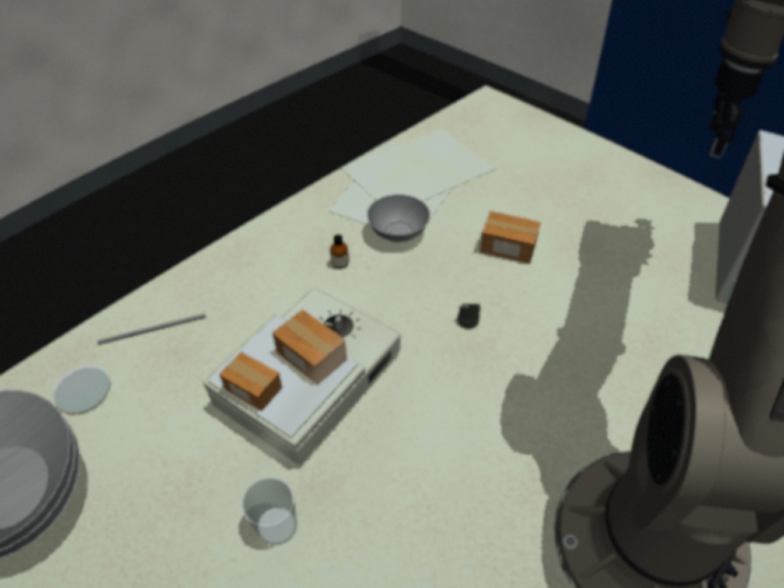

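The scene view and the side view agree. The base carton is near (0.526,-0.343), the knob near (0.46,-0.134), the hotplate near (0.566,0.15) and its shaft near (0.58,0.07), with the large carton next to the deck. In the scene view (1.4x) they sit at about px (205,325) base, (327,287) knob, (455,308) shaft, (503,268) large carton and (565,270) small carton. Next I'll move over the base for a close look.

Emit:
carry_out(
  rows=[
    [-4,-14,-35,0,0,0,0],
    [-4,-14,-35,0,0,0,0],
    [-4,-14,-35,0,0,0,0],
    [-4,-14,-35,0,0,0,0],
    [-4,-14,-35,0,0,0,0],
    [-4,-14,-35,0,0,0,0],
    [-4,-14,-35,0,0,0,0],
    [-4,-14,-35,0,0,0,0],
  ],
)

```text
time_s: 2.0
tool_pos: [0.5407, -0.3411, 0.2962]
tcp_rot: [-0.151, -0.691, -0.151, 0.691]
wrist_force: [-0.4, -0.8, -0.3]
gripper_width: 1.001
```

```bash
cat >> h.py <<'E'
def boxpts(x,y,yaw,z,L,W,H):
    c,s=np.cos(yaw),np.sin(yaw); a=np.array([[i,j] for i in(-L/2,L/2) for j in(-W/2,W/2)])
    xy=a@np.array([[c,s],[-s,c]])+[x,y]; return np.r_[np.c_[xy,[z]*4],np.c_[xy,[z+H]*4]]
def brown(im):
    h=cv2.cvtColor(im,cv2.COLOR_RGB2HSV); m=((h[...,0]>5)&(h[...,0]<22)&(h[...,1]>85)&(h[...,2]>25)).astype(np.uint8)
    m=cv2.morphologyEx(m,cv2.MORPH_CLOSE,np.ones((13,13),np.uint8)); return cv2.morphologyEx(m,cv2.MORPH_OPEN,np.ones((5,5),np.uint8))
def fitbox(C,im,x0,z,dim,draw=None):
    """silhouette fit of x,y,yaw for box with base height z (IoU over brown blob nearest)"""
    from scipy.optimize import minimize
    m=brown(im); n,lab,stt,cen=cv2.connectedComponentsWithStats(m)
    uv=proj(C,[[x0[0],x0[1],z+dim[2]/2]])[0]; ok=[i for i in range(1,n) if stt[i,4]>300]
    k=min(ok,key=lambda i:np.hypot(*(cen[i]-uv))); mm=(lab==k)
    y0,x1=stt[k,1],stt[k,0]; S=4
    big=cv2.resize(mm.astype(np.uint8)*255,None,fx=S,fy=S,interpolation=cv2.INTER_LINEAR)>127
    def cost(v):
        p=proj(C,boxpts(v[0]/100,v[1]/100,v[2]/10,z,*dim)); h=cv2.convexHull(((p+.5)*S-.5).astype(np.float32))
        a=np.zeros(big.shape,np.uint8); cv2.fillConvexPoly(a,np.round(h*16).astype(np.int32),1,shift=4)
        a=a>0; return 1-(a&big).sum()/(a|big).sum()
    best=None
    for yaw in np.arange(-80,100,20)*np.pi/180:
        r=minimize(cost,[x0[0]*100,x0[1]*100,yaw*10],method='Nelder-Mead',options=dict(initial_simplex=np.array([x0[0]*100,x0[1]*100,yaw*10])+np.array([[0,0,0],[1.5,0,0],[0,1.5,0],[0,0,2]]),xatol=.005,fatol=1e-4,maxiter=150))
        if best is None or r.fun<best.fun: best=r
    v=best.x
    if draw is not None: cv2.polylines(draw,[cv2.convexHull(proj(C,boxpts(v[0]/100,v[1]/100,v[2]/10,z,*dim)).astype(np.float32)).astype(np.int32)],True,(0,255,0),1)
    return v[0]/100,v[1]/100,v[2]/10,best.fun,stt[k].tolist()
DB=(.104,.070,.055);DL=(.094,.064,.050);DS=(.074,.050,.040)
def rel(p,yaw=None,down=True):
    """shift(cm)/rotvec to TCP position p with tool y at world yaw (mod pi), tool x straight down"""
    s,p0,r=st(); sh=r.inv().apply(np.array(p)-p0)*100; rv=np.zeros(3)
    if yaw is not None:
        cur=np.arctan2(r.as_matrix()[1,1],r.as_matrix()[0,1]); d=(yaw-cur+np.pi/2)%np.pi-np.pi/2; a=cur+d
        y=np.array([np.cos(a),np.sin(a),0]);x=np.array([0,0,-1.]); T=R.from_matrix(np.c_[x,y,np.cross(x,y)]); rv=(r.inv()*T).as_rotvec()
    print('from',np.round(p0,4),'shift',np.round(sh,2),'turn',np.round(rv,4),'w',round(s['gripper_width'],3),'F',np.round(s['wrist_force'],1),'t',s['time_s'])
E
python3 - <<'E'
from h import *
C=cam('wrist'); im=eyes.read_camera('wrist'); d=im.copy()
print(st()[:2][1], 'base',np.round(fitbox(C,im,(.526,-.342),0,DB,d)[:4],4), 'knob px',proj(C,[.459,-.134,.02]),[x['at'] for x in eyes.place_of('wrist','carton_base')],[x['at'] for x in eyes.place_of('wrist','knob')])
for n in['scene','side']:
    c=cam(n); i=eyes.read_camera(n)
    for nm,x0,z,D in(('b',(.526,-.342),0,DB),('l',(.548,.15),.085,DL),('s',(.565,.252),.085,DS)):
        print(n,nm,np.round(fitbox(c,i,x0,z,D)[:4],4))
save(d,'w1.png',1.2)
E
```

```text
[ 0.53995717 -0.34200444  0.29616606] base [ 0.5213 -0.3341  0.6762  0.6325] knob px [[101.04759988 164.8066972 ]] [[0.525, -0.3441, -0.0007]] [[0.4601, -0.1356, -0.0011]]
scene b [ 0.5246 -0.3461  0.4075  0.0654]
scene l [0.5475 0.1527 0.0816 0.4407]
scene s [0.5646 0.2494 0.3854 0.6295]
side b [ 0.5264 -0.3494  0.4717  0.0721]
side l [0.557  0.1482 0.0616 0.2773]
side s [0.5678 0.2494 0.2418 0.1677]
```

View pics/w1.png

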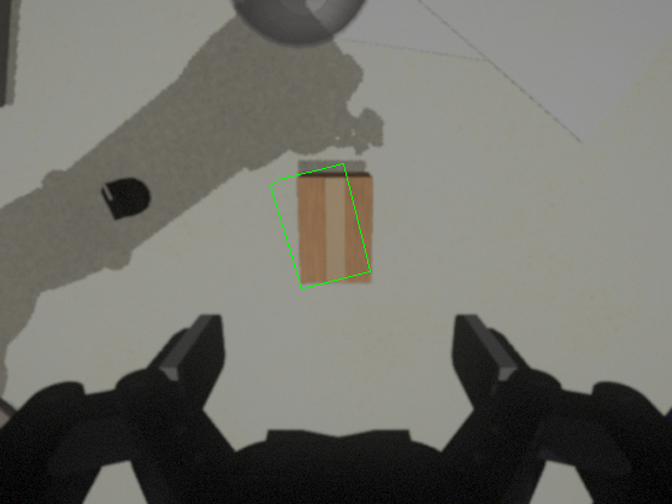

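The wrist view (1.2x) shows the base carton at px (335,228), lined up with the tool's z axis, so its yaw is about 0.43. The knob is at (125,197). My brown mask missed the tape stripe, so I'll fix the segmentation.

```bash
cat >> h.py <<'E'
def brown(im,thr=.3):
    f=cv2.GaussianBlur(im,(5,5),0).astype(float); m=((f[...,0]-f[...,2])/(f[...,0]+5)>thr).astype(np.uint8)
    return cv2.morphologyEx(cv2.morphologyEx(m,cv2.MORPH_OPEN,np.ones((5,5),np.uint8)),cv2.MORPH_CLOSE,np.ones((5,5),np.uint8))
E
python3 - <<'E'
from h import *
im=eyes.read_camera('wrist'); np.save('w.npy',im)
f=cv2.GaussianBlur(im,(5,5),0).astype(float); q=(f[...,0]-f[...,2])/(f[...,0]+5)
print(np.round(q[200,235:330:5],2)); print(np.round(q[130:250:5,265],2)); print(im[200,235:330:9].tolist())
C=cam('wrist')
for t in(.2,.25,.3):
    import h; b=h.brown; h.brown=lambda i:b(i,t); print(t,np.round(fitbox(C,im,(.525,-.344),0,DB)[:4],4)); h.brown=b
E
```

```text
[0.06 0.06 0.06 0.39 0.43 0.43 0.43 0.38 0.29 0.29 0.31 0.44 0.43 0.43
 0.44 0.14 0.06 0.05 0.05]
[0.09 0.11 0.12 0.39 0.43 0.43 0.44 0.44 0.44 0.44 0.43 0.43 0.43 0.44
 0.43 0.43 0.43 0.43 0.42 0.43 0.43 0.18 0.05 0.04]
[[150, 150, 140], [152, 153, 145], [143, 110, 79], [142, 110, 80], [145, 122, 94], [147, 128, 104], [141, 108, 78], [136, 104, 76], [139, 108, 78], [151, 151, 143], [150, 150, 143]]
0.2 [ 0.5252 -0.3454  0.433   0.0227]
0.25 [ 0.5244 -0.3457  0.4263  0.0349]
0.3 [ 0.5233 -0.3464  0.4248  0.2485]
```

Emit:
carry_out(
  rows=[
    [-1.5,-46.5,-23,0.36,0,0,0.1],
    [-1.5,-46.5,-23,0.36,0,0,0.1],
    [-1.5,-46.5,-23,0.36,0,0,0.1],
    [-1.5,-46.5,-23,0.36,0,0,0.1],
    [-1.5,-46.5,-23,0.36,0,0,0.1],
    [-1.5,-46.5,-23,0.36,0,0,0.1],
    [-1.5,-46.5,-23,0.36,0,0,0.1],
    [-1.5,-46.5,-23,0.36,0,0,0.1],
  ],
)

```text
time_s: 3.3
tool_pos: [0.5558, 0.1528, 0.3109]
tcp_rot: [0.024, 0.707, 0.024, -0.706]
wrist_force: [1.4, 0.5, -0.4]
gripper_width: 0.902
```

Emit:
carry_out(
  rows=[
    [0,0,0,0,0,0,0.1],
    [0,0,0,0,0,0,0.1],
  ],
)

```text
time_s: 3.55
tool_pos: [0.5559, 0.1508, 0.3105]
tcp_rot: [-0.024, -0.707, -0.024, 0.707]
wrist_force: [0.9, -0.4, 0.1]
gripper_width: 0.899
```

```bash
sed -i 's/thr=.3)/thr=.2)/' h.py
python3 - <<'E'
from h import *
C=cam('wrist'); im=eyes.read_camera('wrist'); d=im.copy(); np.save('w2.npy',im)
for nm,x0,D in(('l',(.549,.15),DL),('s',(.565,.25),DS)):
    v=fitbox(C,im,x0,.085,D,d); print(nm,np.round(v[:4],4))
    if nm=='l': rel((v[0],v[1],.25),v[2]+np.pi/2)
print(st()[1])
for t in('carton_large','carton_small','shaft_tip'): print(t,[(np.round(x['at'],4),x['confidence']) for x in eyes.place_of('wrist',t)[:2]])
save(d,'w2.png',1.2)
E
```

```text
l [0.547  0.1515 0.036  0.0226]
from [0.556  0.1501 0.3105] shift [ 6.05 -0.2   0.89] turn [ 0.031   0.0001 -0.0005] w 0.907 F [ 0.2 -0.5 -0.1] t 3.6
s [0.5646 0.2532 0.2175 0.0876]
[0.55604181 0.1501163  0.31051225]
carton_large [(array([0.5477, 0.1505, 0.0909]), 0.77)]
carton_small [(array([0.5647, 0.2533, 0.0859]), 0.78)]
shaft_tip [(array([0.5794, 0.0649, 0.0834]), 0.45)]
```

View pics/w2.png

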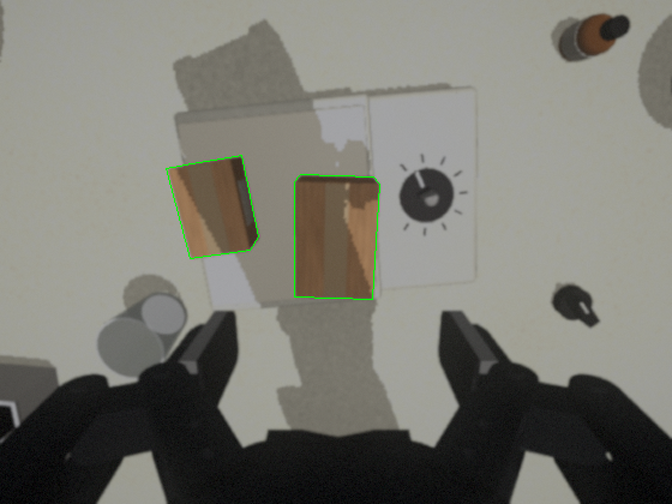

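The fits lie neatly on both cartons: large at px (337,238), small at (212,205). The shaft disc is at (427,194) with its line pointing up-left, and the knob at (573,302) with its nose pointing to the lower right. Grasping the large carton now.

Emit:
carry_out(
  rows=[
    [5,-0.2,0.9,0.03,0,0,0.05],
    [9,-0.2,0.9,0.03,0,0,0.05],
    [13,-0.2,0.9,0.03,0,0,0.05],
    [16.5,-0.2,0.9,0.03,0,0,0.05],
    [18.8,-0.2,0.9,0.03,0,0,0.05],
    [18.8,-0.2,0.9,0.03,0,0,0.05],
    [18.8,-0.2,0.9,0.03,0,0,0.1],
    [18.8,-0.2,0.9,0.03,0,0,0.15],
  ],
)

```text
time_s: 4.75
tool_pos: [0.5474, 0.1529, 0.1239]
tcp_rot: [0.013, 0.708, 0.014, -0.706]
wrist_force: [-0.8, 0.1, -0.7]
gripper_width: 0.853
```

Emit:
carry_out(
  rows=[
    [0,0,0,0,0,0,0.3],
    [0,0,0,0,0,0,0.6],
    [0,0,0,0,0,0,1],
    [0,0,0,0,0,0,1],
    [0,0,0,0,0,0,1],
  ],
)

```text
time_s: 5.38
tool_pos: [0.5473, 0.1529, 0.1239]
tcp_rot: [0.014, 0.708, 0.014, -0.706]
wrist_force: [-1.9, -1.7, 9.8]
gripper_width: 0.739
```

Emit:
carry_out(
  rows=[
    [-0.5,0,0,0,0,0,1],
    [-1.5,0,0,0,0,0,1],
    [-4,0,0,0,0,0,1],
    [-8,0,0,0,0,0,1],
    [-12,0,0,0,0,0,1],
    [-12,0,0,0,0,0,1],
  ],
)

```text
time_s: 6.12
tool_pos: [0.548, 0.1535, 0.2462]
tcp_rot: [0.013, 0.709, 0.014, -0.705]
wrist_force: [0.7, -0.6, -2.9]
gripper_width: 0.742
```

Run:
```python
from h import *
rel((.525,-.3455,.23),.431+np.pi/2)
s,p,r=st(); print(r.as_matrix().round(4))
c=cam('scene'); i=eyes.read_camera('scene'); d=eyes.recognise('scene','carton_large')[:2]; print(d)
```

```text
from [0.548  0.1535 0.2462] shift [ 1.52 49.77  4.24] turn [-0.3923 -0.0055  0.0004] w 0.742 F [ 0.7 -0.6 -2.9] t 6.125
[[ 0.0053  0.0387 -0.9992]
 [ 0.0017 -0.9992 -0.0387]
 [-1.     -0.0015 -0.0053]]
[{'at': [0.4695, -0.137, 0.0188], 'confidence': 0.64}, {'at': [0.5829, 0.151, 0.2582], 'confidence': 0.63}]
```

Emit:
carry_out(
  rows=[
    [0,5,0.4,0,0,0,1],
    [0,11,1,-0.1,0,0,1],
    [0,17,1.5,-0.2,0,0,1],
    [0,23,2,-0.3,0,0,1],
    [0,29,2.5,-0.39,0,0,1],
    [0,35,3,-0.39,0,0,1],
    [0,41,3.5,-0.39,0,0,1],
    [0,46,4,-0.39,0,0,1],
  ],
)

```text
time_s: 7.22
tool_pos: [0.5233, -0.3105, 0.241]
tcp_rot: [-0.15, -0.69, -0.15, 0.692]
wrist_force: [0.5, 0.8, -1.6]
gripper_width: 0.744
```

Emit:
carry_out(
  rows=[
    [0,2.5,0,0,0,0,1],
    [0,3.5,0,0,0,0,1],
    [0,3.8,0,0,0,0,1],
    [0,3.8,0,0,0,0,1],
  ],
)

```text
time_s: 7.72
tool_pos: [0.5404, -0.3417, 0.2422]
tcp_rot: [-0.151, -0.691, -0.151, 0.691]
wrist_force: [-0.2, 0.3, -2.6]
gripper_width: 0.74
```

Run:
```python
from h import *
rel((.525,-.3455,.095),.431+np.pi/2)
for n in('scene','side'):
    i=eyes.read_camera(n); save(i,n+'2.png'); 
    print(n,np.round(fitbox(cam(n),i,(.525,-.3455),0,DB)[:4],4))
```

```text
from [ 0.5404 -0.3417  0.2422] shift [14.72 -0.29  1.55] turn [-0.0011  0.0002  0.0009] w 0.74 F [-0.2  0.3 -2.6] t 7.725
scene [ 0.5247 -0.3455  0.4216  0.0304]
side [ 0.5269 -0.3507  0.4174  0.1647]
```

Emit:
carry_out(
  rows=[
    [3,-0.3,1.55,0,0,0,1],
    [7,-0.3,1.55,0,0,0,1],
    [11,-0.3,1.55,0,0,0,1],
    [13,-0.3,1.55,0,0,0,1],
    [14,-0.3,1.55,0,0,0,1],
    [14.4,-0.3,1.55,0,0,0,1],
    [14.7,-0.3,1.55,0,0,0,1],
    [14.7,-0.3,1.55,0,0,0,1],
  ],
)

```text
time_s: 8.82
tool_pos: [0.5253, -0.3468, 0.0962]
tcp_rot: [0.151, 0.691, 0.15, -0.691]
wrist_force: [0.7, 0.6, -2.8]
gripper_width: 0.741
```

Emit:
carry_out(
  rows=[
    [0.1,0,0,0,0,0,1],
    [0.2,0,0,0,0,0,1],
    [0.25,0,0,0,0,0,1],
  ],
)

```text
time_s: 9.2
tool_pos: [0.5251, -0.3467, 0.0939]
tcp_rot: [0.15, 0.691, 0.15, -0.691]
wrist_force: [-6.0, 2.4, 15.6]
gripper_width: 0.738
```

Emit:
carry_out(
  rows=[
    [-0.08,0,0,0,0,0,1],
    [-0.08,0,0,0,0,0,0.2],
    [-0.08,0,0,0,0,0,0.1],
    [-0.08,0,0,0,0,0,0.05],
    [-0.08,0,0,0,0,0,0.05],
    [-3,0,0,0,0,0,0.05],
    [-8,0,0,0,0,0,0.05],
  ],
)

```text
time_s: 10.07
tool_pos: [0.5241, -0.346, 0.1724]
tcp_rot: [-0.15, -0.69, -0.151, 0.692]
wrist_force: [0.9, -0.3, 0.6]
gripper_width: 0.948
```

Emit:
carry_out(
  rows=[
    [-6,0,0,0,0,0,0.05],
    [-12,0,0,0,0,0,0.05],
    [-14,0,0,0,0,0,0.05],
    [-14,0,0,0,0,0,0.05],
  ],
)

```text
time_s: 10.58
tool_pos: [0.5255, -0.3469, 0.3149]
tcp_rot: [0.151, 0.692, 0.15, -0.69]
wrist_force: [-0.1, -0.6, -0.5]
gripper_width: 0.95
```

Run:
```python
from h import *
C=cam('wrist'); i=eyes.read_camera('wrist'); d=i.copy(); print(st()[1])
for z,D in((.055,DL),(0,DB)):
    print(np.round(fitbox(C,i,(.525,-.3455),z,D,d)[:4],4)) 
print([x['at'] for x in eyes.place_of('wrist','knob')])
save(d,'w3.png',1.2)
rel((.5646,.2532,.25),.2175+np.pi/2)
```

```text
[ 0.52504608 -0.34654449  0.31319634]
[ 0.5271 -0.3461  0.4299  0.0692]
[ 0.5231 -0.3473  0.4268  0.1302]
[[0.4573, -0.1357, 0.0016]]
from [ 0.5247 -0.3464  0.3122] shift [  6.25 -52.87 -28.56] turn [0.2113 0.0006 0.0007] w 0.952 F [ 0.3  1.3 -0.9] t 10.675
```

View pics/w3.png

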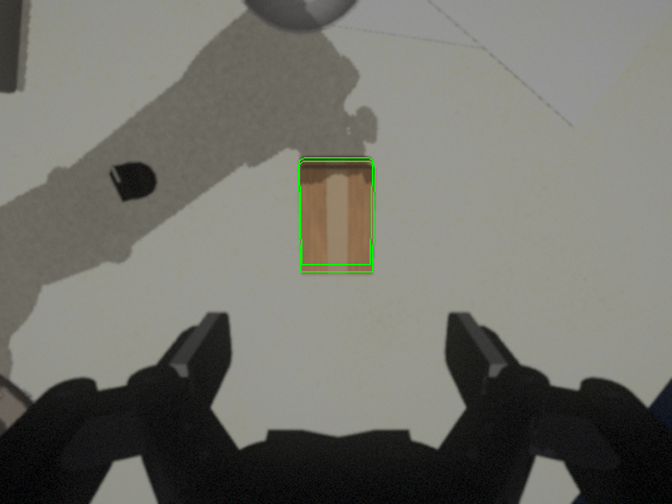

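The large carton sits squarely: its face at px (337,217) runs parallel to the base's edge. Going back for the small carton.

Emit:
carry_out(
  rows=[
    [1,-6,-3.1,0.05,0,0,0.05],
    [1,-11,-6,0.1,0,0,0.05],
    [1,-16.5,-9,0.15,0,0,0.05],
    [1,-22,-12,0.21,0,0,0.05],
    [1,-27.5,-15,0.21,0,0,0.05],
    [1,-33,-18,0.21,0,0,0.05],
    [1,-38.5,-21,0.21,0,0,0.05],
    [1,-44,-24,0.21,0,0,0.05],
  ],
)

```text
time_s: 11.68
tool_pos: [0.5596, 0.1532, 0.3017]
tcp_rot: [-0.077, -0.702, -0.077, 0.704]
wrist_force: [0.5, 0.0, 0.0]
gripper_width: 0.952
```

Emit:
carry_out(
  rows=[
    [1,-6,-3,0,0,0,0.05],
    [1,-8,-3,0,0,0,0.05],
    [1,-8,-3,0,0,0,0.05],
    [1,-8,-3,0,0,0,0.05],
  ],
)

```text
time_s: 12.18
tool_pos: [0.5721, 0.235, 0.292]
tcp_rot: [-0.077, -0.702, -0.077, 0.703]
wrist_force: [-0.8, -0.2, -0.1]
gripper_width: 0.95
```

Run:
```python
from h import *
C=cam('wrist'); i=eyes.read_camera('wrist'); d=i.copy(); np.save('w4.npy',i); np.save('w4M.npy',C[2])
v=fitbox(C,i,(.5646,.2532),.085,DS,d); print(np.round(v[:4],4)); save(d,'w4.png')
rel((v[0],v[1],.122),v[2]+np.pi/2)
```

```text
[0.5638 0.2529 0.2158 0.0196]
from [0.5722 0.2347 0.2924] shift [17.04 -1.97  0.41] turn [ 0.0016  0.0011 -0.0006] w 0.946 F [-0.3 -0.1  0.1] t 12.225
```

Emit:
carry_out(
  rows=[
    [4,-1.95,0.4,0,0,0,0.05],
    [9,-1.95,0.4,0,0,0,0.05],
    [14,-1.95,0.4,0,0,0,0.1],
    [16.5,-1.95,0.4,0,0,0,0.15],
    [17.2,-1.95,0.4,0,0,0,0.2],
    [17.2,-1.95,0.4,0,0,0,0.3],
    [17.2,-1.95,0.4,0,0,0,0.35],
    [17.2,-1.95,0.4,0,0,0,0.5],
  ],
)

```text
time_s: 13.22
tool_pos: [0.5648, 0.2544, 0.1227]
tcp_rot: [0.077, 0.704, 0.077, -0.702]
wrist_force: [-2.6, -2.5, 7.5]
gripper_width: 0.572
```

Emit:
carry_out(
  rows=[
    [0,0,0,0,0,0,0.8],
    [0,0,0,0,0,0,1],
    [0,0,0,0,0,0,1],
    [0,0,0,0,0,0,1],
  ],
)

```text
time_s: 13.72
tool_pos: [0.5648, 0.2545, 0.1227]
tcp_rot: [0.077, 0.704, 0.077, -0.702]
wrist_force: [-2.1, -0.9, 8.2]
gripper_width: 0.573
```

Emit:
carry_out(
  rows=[
    [-0.5,0,0,0,0,0,1],
    [-1.5,0,0,0,0,0,1],
    [-5,0,0,0,0,0,1],
    [-10,0,0,0,0,0,1],
    [-15,0,0,0,0,0,1],
    [-15.5,0,0,0,0,0,1],
  ],
)

```text
time_s: 14.48
tool_pos: [0.5652, 0.2551, 0.2809]
tcp_rot: [0.076, 0.705, 0.078, -0.701]
wrist_force: [-0.4, -0.2, -0.7]
gripper_width: 0.57
```

Run:
```python
from h import *
rel((.525,-.346,.28),.431+np.pi/2)
```

```text
from [0.5652 0.2551 0.2809] shift [-0.11 57.81 16.97] turn [-0.2123 -0.0065  0.0008] w 0.57 F [-0.4 -0.2 -0.7] t 14.475
```

Emit:
carry_out(
  rows=[
    [0,6,1.8,0,0,0,1],
    [0,12,3.5,-0.05,0,0,1],
    [0,18,5.3,-0.1,0,0,1],
    [0,24,7,-0.15,0,0,1],
    [0,30,8.8,-0.21,0,0,1],
    [0,36,10.5,-0.21,0,0,1],
    [0,42,12.3,-0.21,0,0,1],
    [0,48,14,-0.21,0,0,1],
  ],
)

```text
time_s: 15.48
tool_pos: [0.5308, -0.2466, 0.276]
tcp_rot: [-0.15, -0.691, -0.151, 0.691]
wrist_force: [1.5, 0.3, -1.2]
gripper_width: 0.574
```

Emit:
carry_out(
  rows=[
    [0,6,1.5,0,0,0,1],
    [0,9,1.5,0,0,0,1],
    [0,9.8,1.0,0,0,0,1],
    [0,9.8,1.0,0,0,0,1],
    [0,9.8,1.0,0,0,0,1],
  ],
)

```text
time_s: 16.1
tool_pos: [0.5632, -0.3365, 0.2761]
tcp_rot: [-0.151, -0.691, -0.151, 0.691]
wrist_force: [-0.3, -0.3, -0.2]
gripper_width: 0.574
```

Run:
```python
from h import *
rel((.525,-.346,.145),.431+np.pi/2)
```

```text
from [ 0.5632 -0.3365  0.2761] shift [13.11 -0.72  3.87] turn [-0.0007 -0.0001  0.0006] w 0.574 F [-0.3 -0.3 -0.2] t 16.1
```

Emit:
carry_out(
  rows=[
    [1,-0.7,3.8,0,0,0,1],
    [5,-0.7,3.8,0,0,0,1],
    [9,-0.7,3.8,0,0,0,1],
    [11.5,-0.7,3.8,0,0,0,1],
    [12.5,-0.7,3.8,0,0,0,1],
    [12.9,-0.7,3.8,0,0,0,1],
    [13.1,-0.7,3.8,0,0,0,1],
    [13.1,-0.7,3.8,0,0,0,1],
  ],
)

```text
time_s: 17.1
tool_pos: [0.526, -0.3475, 0.1458]
tcp_rot: [0.151, 0.691, 0.15, -0.691]
wrist_force: [0.8, -0.7, -0.6]
gripper_width: 0.573
```

Emit:
carry_out(
  rows=[
    [0.1,0,0,0,0,0,1],
    [0.2,0,0,0,0,0,1],
    [0.25,0,0,0,0,0,1],
  ],
)

```text
time_s: 17.48
tool_pos: [0.5257, -0.3475, 0.1427]
tcp_rot: [0.15, 0.691, 0.15, -0.691]
wrist_force: [-2.8, 1.3, 7.6]
gripper_width: 0.568
```

Emit:
carry_out(
  rows=[
    [-0.05,0,0,0,0,0,0.4],
    [-0.05,0,0,0,0,0,0.25],
    [-0.05,0,0,0,0,0,0.1],
    [-0.05,0,0,0,0,0,0.1],
    [-3,0,0,0,0,0,0.1],
    [-8,0,0,0,0,0,0.1],
    [-14,0,0,0,0,0,0.1],
    [-17,0,0,0,0,0,0.1],
  ],
)

```text
time_s: 18.48
tool_pos: [0.5263, -0.3478, 0.3161]
tcp_rot: [0.151, 0.692, 0.15, -0.69]
wrist_force: [-1.0, -0.4, 0.4]
gripper_width: 0.902
```

Emit:
carry_out(
  rows=[
    [0,0,0,0,0,0,0.1],
    [0,0,0,0,0,0,0.1],
  ],
)

```text
time_s: 18.73
tool_pos: [0.5254, -0.3473, 0.3119]
tcp_rot: [-0.15, -0.691, -0.151, 0.691]
wrist_force: [0.0, 0.2, 0.1]
gripper_width: 0.898
```

Run:
```python
from h import *
C=cam('wrist'); i=eyes.read_camera('wrist'); d=i.copy(); print(st()[1])
for z,D in((.105,DS),(.055,DL),(0,DB)):
    p=proj(C,boxpts(.525,-.346,.431,z,*D))[[4,5,7,6]]; cv2.polylines(d,[p.astype(np.int32)],True,(0,255,0),1)
sc=eyes.read_camera('scene'); Cs=cam('scene'); d2=sc.copy()
for z,D in((.105,DS),(.055,DL),(0,DB)):
    cv2.polylines(d2,[cv2.convexHull(proj(Cs,boxpts(.525,-.346,.431,z,*D)).astype(np.float32)).astype(np.int32)],True,(0,255,0),1)
out=np.zeros((560,800,3),np.uint8)
a=d[:,:]; a=cv2.resize(a,(540,405)); out[:405,:540]=a
b=d2[190:280,100:190]; b=cv2.resize(b,(260,260)); out[:260,540:]=b
b=sc[190:280,100:190]; b=cv2.resize(b,(260,260)); out[265:525,540:]=b
save(out,'w5.png')
rel((.459,-.135,.26),.431+np.pi/2)
```

```text
[ 0.52529112 -0.34721234  0.31142827]
from [ 0.5253 -0.3472  0.3113] shift [  5.16 -22.05  -2.8 ] turn [-0.0022  0.0011  0.0016] w 0.896 F [-0.1  0.1  1.1] t 18.825
```

View pics/w5.png

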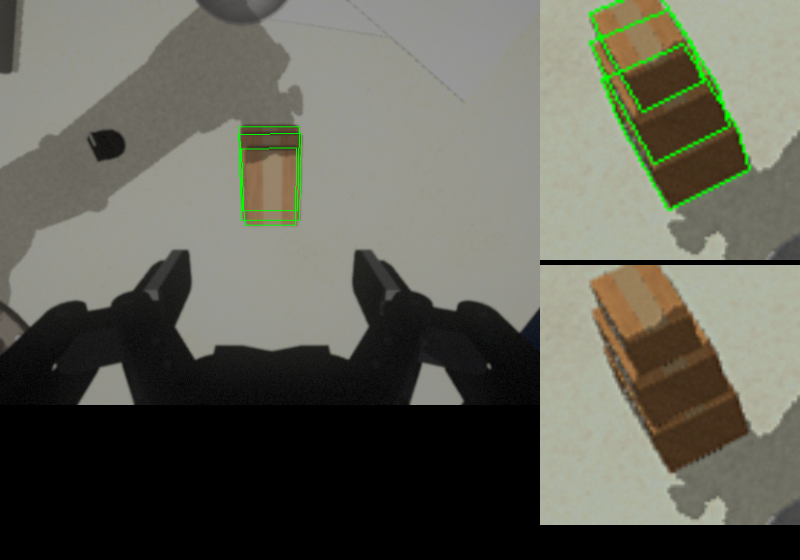

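The column is square: the predicted outlines lie on all three cartons in both views, and the knob is at (107,145) in the left panel. Next, a closer look at the knob.

Emit:
carry_out(
  rows=[
    [0,-5,-1,0,0,0,0.1],
    [3,-10,-2,0,0,0,0.1],
    [6,-16,-3.5,0,0,0,0.1],
    [9,-22,-4.7,0,0,0,0.3],
    [12,-22,-4.7,0,0,0,0.4],
    [12,-22,-4.7,0,0,0,0.4],
    [12,-22,-4.7,0,0,0,0.4],
  ],
)

```text
time_s: 19.7
tool_pos: [0.4775, -0.1287, 0.1933]
tcp_rot: [0.15, 0.691, 0.15, -0.691]
wrist_force: [0.6, 0.6, -0.2]
gripper_width: 0.601
```

Run:
```python
from h import *
C=cam('wrist'); i=eyes.read_camera('wrist'); np.save('k.npy',i); np.save('kM.npy',C[2])
uv=proj(C,[[.459,-.135,.037]])[0]; print(uv, st()[1])
print([(np.round(x['at'],4),x['confidence']) for t in('knob','knob_grip') for x in eyes.place_of('wrist',t)[:1]])
x,y=uv.astype(int); b=i[max(y-60,0):y+60,x-60:x+60]; print(max(y-60,0),x-60)
b=np.clip(b.astype(float)*1.0,0,255)**.6*255**.4
w2=np.load('w2.npy')[130:200,320:400]; w2=np.clip(w2,0,255).astype(float)**.8*255**.2
o=np.zeros((520,800,3),np.uint8); o[:480,:480]=cv2.resize(b,(480,480),interpolation=cv2.INTER_CUBIC).clip(0,255); q=cv2.resize(w2,(320,280),interpolation=cv2.INTER_CUBIC).clip(0,255); o[:280,480:]=q
save(o,'k.png')
```

```text
[278.83311713 219.290783  ] [ 0.47770914 -0.12883037  0.19357706]
[(array([ 0.4597, -0.1324,  0.0026]), 0.65), (array([ 0.4609, -0.1321,  0.0374]), 0.67)]
159 218
```

View pics/k.png

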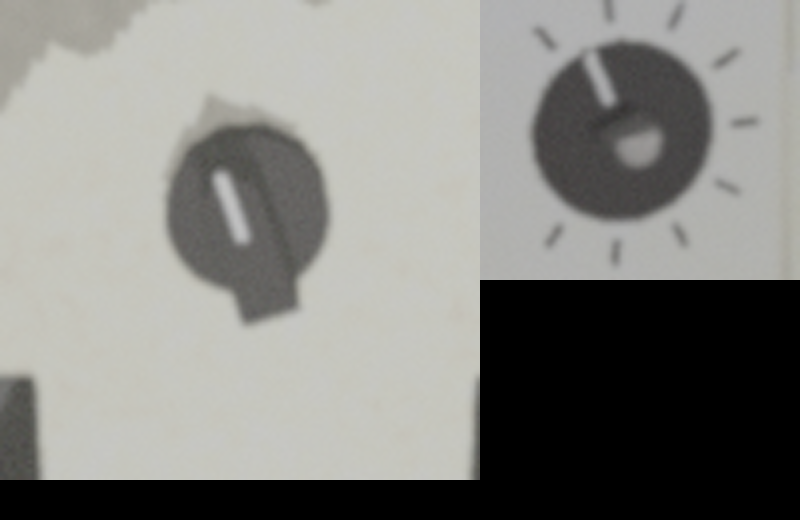

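Left panel: the knob's bar runs from its blunt end at (270,315) to the nose end at about (215,150), with the white line from (242,240) to (218,172). Right panel: the disc line runs outward from (612,104) to (587,50), and the shaft top is at (638,148). I'll turn these into angles and positions.

```bash
python3 - <<'E'
from h import *
K,k1,_=cam('wrist')
def line(im,M,box,z,thr,ref):
    x0,y0,x1,y1=box; g=im[y0:y1,x0:x1].mean(2); C=(K,k1,M)
    n,lab,s,c=cv2.connectedComponentsWithStats((g>thr).astype(np.uint8))
    i=min(range(1,n),key=lambda i:np.hypot(*(c[i]+[x0,y0]-ref))if s[i,4]>5 else 1e9)
    v,u=np.nonzero(lab==i); w=unproj(C,np.c_[u+x0,v+y0],z)[:,:2]; m=w.mean(0); _,_,V=np.linalg.svd(w-m); d=V[0]
    t=(w-m)@d; print('line n',len(u),'mean',m.round(4),'ends',(m+d*t.min()).round(4),(m+d*t.max()).round(4),'yaw',np.arctan2(d[1],d[0]).round(4))
k=np.load('k.npy').astype(float); M=np.load('kM.npy')
g=k.mean(2); print(g[205:215,270:285].astype(int))
for t in(90,105,120): line(k,M,(268,196,284,224),.040,t,(275.5,210))
C=(K,k1,M); 
# knob dark mask centre of hub circle at z .016 ; bar blunt corners at z .04
print('blunt corners',unproj(C,[[218+243/4,159+323/4],[218+299/4,159+308/4]],.040)[:,:2].round(4))
print('hub circle',unproj(C,[[218+248/4,159+207/4]],.016)[:,:2].round(4))
w=np.load('w2.npy').astype(float)
# w2 pose
s_p=np.array([.55604181,.1501163,.31051225])
E
python3 - <<'E'
from h import *
# networks' view of shaft from fixed cams, again
rel((.460,-.133,.2))
E
```

```text
[[ 49  84 126 151 154 128  84  59  52  54  47  44  38  41  42]
 [ 47  71 114 147 157 141 102  63  52  54  48  51  44  39  43]
 [ 50  64  99 140 157 148 116  77  54  54  52  53  48  42  41]
 [ 51  57  80 122 151 154 134  93  59  52  51  53  51  43  39]
 [ 52  53  67 105 143 157 145 109  71  53  51  52  49  45  42]
 [ 50  55  58  91 131 154 152 120  79  57  51  52  49  47  44]
 [ 49  48  54  78 119 149 154 133  93  63  53  53  51  54  41]
 [ 53  50  53  66 102 141 156 145 111  73  56  53  53  53  48]
 [ 47  53  50  57  87 129 153 152 123  84  58  49  55  51  47]
 [ 52  51  51  54  76 115 150 155 135  96  63  54  54  52  51]]
line n 83 mean [ 0.4661 -0.1286] ends [ 0.4721 -0.1229] [ 0.46   -0.1344] yaw -2.382
line n 65 mean [ 0.4662 -0.1286] ends [ 0.4722 -0.123 ] [ 0.4602 -0.1342] yaw -2.3881
line n 52 mean [ 0.4661 -0.1286] ends [ 0.4714 -0.1235] [ 0.4607 -0.1338] yaw -2.3749
blunt corners [[ 0.4422 -0.1425]
 [ 0.4507 -0.1525]]
hub circle [[ 0.4609 -0.1352]]
from [ 0.4777 -0.1287  0.1936] shift [-0.64 -0.34  1.78] turn [0. 0. 0.] w 0.601 F [ 0.6 -0.5 -0.4] t 19.85
```

Emit:
carry_out(
  rows=[
    [2,-0.2,1.9,-0.15,0,0,0.5],
    [5,-0.2,1.9,-0.3,0,0,0.5],
    [8,-0.2,1.9,-0.334,0,0,0.5],
    [9.5,-0.2,1.9,-0.334,0,0,0.5],
    [10,-0.2,1.9,-0.334,0,0,0.5],
    [10,-0.2,1.9,-0.334,0,0,0.5],
  ],
)

```text
time_s: 20.6
tool_pos: [0.4593, -0.134, 0.0931]
tcp_rot: [0.263, 0.657, 0.263, -0.656]
wrist_force: [-0.6, 0.5, -0.0]
gripper_width: 0.502
```

Run:
```python
from h import *
rel((.460,-.1348,.044),.76+np.pi/2)
C=cam('wrist'); i=eyes.read_camera('wrist'); np.save('k2.npy',i); np.save('k2M.npy',C[2])
p=np.array([[.460,-.1348,.04],[.460+.019*np.cos(.76),-.1348+.019*np.sin(.76),.04]]); uv=proj(C,p); print(uv)
x,y=uv[0].astype(int); x0,y0=x-70,max(y-60,0); b=i[y0:y0+110,x0:x0+140]; print(x0,y0)
d=cv2.resize(b,None,fx=4,fy=4,interpolation=cv2.INTER_CUBIC).astype(float)**.6*255**.4; d=d.clip(0,255).astype(np.uint8)
for u in uv: cv2.circle(d,tuple(int(q) for q in ((u-[x0,y0]+.5)*4)),3,(0,255,0),1)
save(d,'k2.png')
```

```text
from [ 0.4593 -0.134   0.0931] shift [4.91 0.1  0.01] turn [ 0.0021 -0.0003 -0.0005] w 0.502 F [-0.6  0.5 -0. ] t 20.6
[[282.95074922 243.42413672]
 [283.02249013 211.53731932]]
212 183
```

View pics/k2.png

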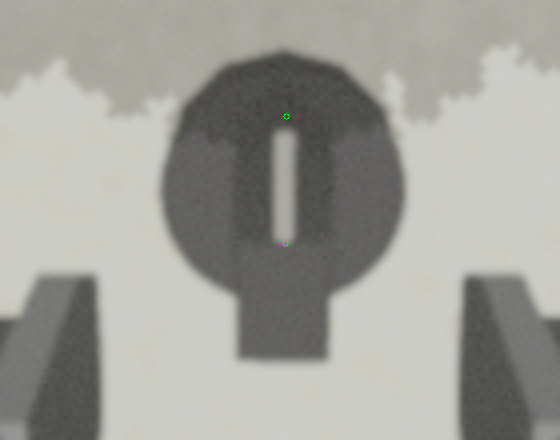

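The line is vertical in the view, from (285,243) to (285,130), and the blunt end at v=359 agrees with my axis estimate to 0.5 mm. Descending to grip.

Emit:
carry_out(
  rows=[
    [2,0.1,-0.05,0,0,0,0.5],
    [4,0.1,-0.05,0,0,0,0.5],
    [4.7,0.1,-0.05,0,0,0,0.5],
    [4.8,0.1,-0.05,0,0,0,0.6],
    [4.8,0.1,-0.05,0,0,0,0.7],
    [4.8,0.1,-0.05,0,0,0,0.75],
    [4.8,0.1,-0.05,0,0,0,0.8],
  ],
)

```text
time_s: 21.52
tool_pos: [0.4601, -0.1343, 0.0449]
tcp_rot: [0.263, 0.656, 0.263, -0.656]
wrist_force: [0.6, -0.5, -0.2]
gripper_width: 0.2
```

Emit:
carry_out(
  rows=[
    [0,0,0,0,0,0,0.9],
    [0,0,0,0,0,0,1],
    [0,0,0,0,0,0,1],
    [0,0,0,0,0,0,1],
    [0,0,0,0,0,0,1],
  ],
)

```text
time_s: 22.15
tool_pos: [0.4601, -0.1343, 0.045]
tcp_rot: [0.263, 0.656, 0.263, -0.656]
wrist_force: [-1.6, 0.5, 8.7]
gripper_width: 0.146
```

Emit:
carry_out(
  rows=[
    [-0.5,0,0,0,0,0,1],
    [-2,0,0,0,0,0,1],
    [-7,0,0,0,0,0,1],
    [-13,0,0,0,0,0,1],
    [-17,0,0,0,0,0,1],
    [-18,0,0,0,0,0,1],
  ],
)

```text
time_s: 22.9
tool_pos: [0.4608, -0.1344, 0.2281]
tcp_rot: [0.264, 0.658, 0.262, -0.655]
wrist_force: [-0.4, 0.4, -0.5]
gripper_width: 0.147
```

Run:
```python
from h import *
rel((.580,.068,.22),.5+np.pi/2)
```

```text
from [ 0.4608 -0.1344  0.2281] shift [  0.84  -6.41 -22.6 ] turn [ 0.2626 -0.003  -0.0039] w 0.147 F [-0.4  0.4 -0.5] t 22.9
```

Emit:
carry_out(
  rows=[
    [0,-1.5,-5,0,0,0,1],
    [0,-3.5,-10.5,0.1,0,0,1],
    [0.4,-5,-16,0.2,0,0,1],
    [0.8,-6.4,-19.6,0.26,0,0,1],
    [0.8,-6.4,-19.6,0.26,0,0,1],
    [0.8,-6.4,-19.6,0.26,0,0,1],
    [0.8,-6.4,-19.6,0.26,0,0,1],
  ],
)

```text
time_s: 23.78
tool_pos: [0.5571, 0.0463, 0.2166]
tcp_rot: [-0.176, -0.685, -0.175, 0.685]
wrist_force: [-0.2, -0.3, -0.2]
gripper_width: 0.147
```

Run:
```python
from h import *
C=cam('wrist'); i=eyes.read_camera('wrist'); np.save('s.npy',i); np.save('sM.npy',C[2]); s,p,r=st(); print(p,r.as_matrix().round(4).tolist())
T=p; 
print([(np.round(x['at'],4),x['confidence']) for x in eyes.place_of('wrist','shaft_tip')[:1]])
uv=proj(C,[[.58,.068,.062]])[0]; x0,y0=(uv-[75,65]).astype(int); x0,y0=max(x0,0),max(y0,0);print(uv,x0,y0)
d=i[y0:y0+140,x0:x0+180]; d=cv2.resize(d,None,fx=4,fy=4,interpolation=cv2.INTER_CUBIC).astype(float)**.8*255**.2
save(d.clip(0,255).astype(np.uint8),'s.png')
```

```text
[0.55716028 0.04631938 0.21671654] [[-0.0, 0.4807, -0.8769], [-0.0003, -0.8769, -0.4807], [-1.0, 0.0003, 0.0002]]
[(array([0.5808, 0.0675, 0.0819]), 0.47)]
[271.45366961 163.55127431] 196 98
```

View pics/s.png

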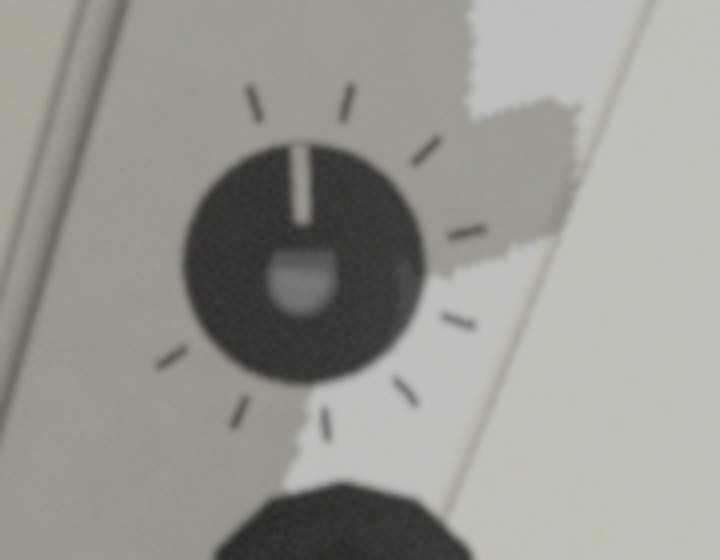

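The disc is at (304,263) in the crop with its line straight up, from (302,225) to (299,147). The shaft's D-top is at (302,285) with the flat facing up. The held knob is at the lower edge. Now the numbers.

```bash
cat > m.py <<'E'
from h import *
K,k1,_=cam('wrist')
def shaft(im,M,uv,zd=.0612):
    C=(K,k1,M); g=cv2.GaussianBlur(im,(3,3),0).mean(2); x0,y0=int(uv[0])-40,int(uv[1])-40; sub=g[y0:y0+80,x0:x0+80]
    n,lab,s,c=cv2.connectedComponentsWithStats((sub<75).astype(np.uint8)); k=1+np.argmax(s[1:,4]*(np.hypot(*(c[1:]-40).T)<20))
    cn=max(cv2.findContours((lab==k).astype(np.uint8),cv2.RETR_EXTERNAL,cv2.CHAIN_APPROX_NONE)[0],key=cv2.contourArea)
    hull=cv2.convexHull(cn).reshape(-1,2)+[x0,y0]; w=unproj(C,hull.astype(float),zd)
    from scipy.optimize import least_squares
    f=least_squares(lambda v:np.hypot(w[:,0]-v[0],w[:,1]-v[1])-v[2],[w[:,0].mean(),w[:,1].mean(),.026],loss='soft_l1',f_scale=.0003)
    fill=np.zeros(sub.shape,np.uint8); cv2.fillConvexPoly(fill,(hull-[x0,y0]).astype(np.int32),1); fill=cv2.erode(fill,np.ones((3,3)))
    print('disc',f.x.round(4),'rms',np.sqrt(np.mean(f.fun**2)).round(5))
    return f.x
def line(im,M,uv,z,thr,r=14):
    C=(K,k1,M); g=im.mean(2); x0,y0=int(uv[0])-r,int(uv[1])-r; sub=g[y0:y0+2*r,x0:x0+2*r]
    n,lab,s,c=cv2.connectedComponentsWithStats((sub>thr).astype(np.uint8)); k=min(range(1,n),key=lambda i:np.hypot(*(c[i]-r)) if s[i,4]>6 else 99)
    v,u=np.nonzero(lab==k); w=unproj(C,np.c_[u+x0,v+y0].astype(float),z)[:,:2]; m=w.mean(0); d=np.linalg.svd(w-m)[2][0]; t=(w-m)@d
    print('line n',len(u),'mean',m.round(4),'ends',(m+d*t.min()).round(4),(m+d*t.max()).round(4),'yaw',np.arctan2(d[1],d[0]).round(3)); return m,d
E
python3 - <<'E'
from m import *
s,M=np.load('s.npy'),np.load('sM.npy')
c=shaft(s,M,(272,164)); m,d=line(s,M,(271,144),.0612,100)
v=m-c[:2]; print('radial yaw',np.arctan2(v[1],v[0]))
Tt=np.array([.55716,.04632,.21672]); 
k2,M2=np.load('k2.npy'),np.load('k2M.npy'); mk,_=line(k2,M2,(283,230),.040,105,18); print('k2 line from axis guess',np.linalg.norm(mk-[.460,-.1348]))
g=s.mean(2); print(g[225:300:5,283].astype(int)); np.set_printoptions(linewidth=200)
C=(K,k1,M); print('expect held line px',proj(C,[Tt+[.0083*.877,.0083*.481,-.005]]))
save(cv2.resize(s[200:340,200:370],None,fx=4,fy=4,interpolation=cv2.INTER_CUBIC),'s2.png')
E
```

```text
disc [0.5794 0.0678 0.0252] rms 0.00021
line n 197 mean [0.6    0.0799] ends [0.5951 0.0898] [0.605  0.0697] yaw -1.113
radial yaw 0.528867660548834
line n 102 mean [ 0.466  -0.1287] ends [ 0.4713 -0.1237] [ 0.4605 -0.134 ] yaw -2.38
k2 line from axis guess 0.008557499535537458
[ 34  36  31  28  28  39 125 125 125 125 127 126 125  29  26]
expect held line px [[281.00524663 269.09877732]]
```

View pics/s2.png

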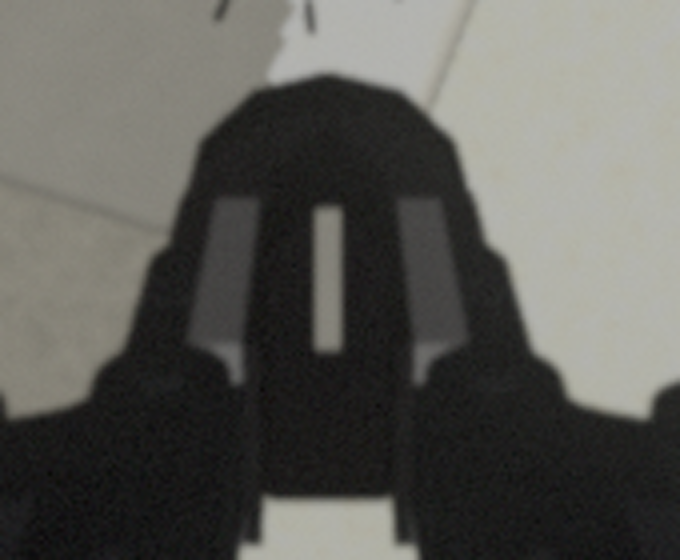

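The knob line at (328,280) in the crop, or px (281.6,269.6), matches the predicted (281.0,269.1), so the knob axis sits at the TCP within about 0.3 mm.

Run:
```python
from m import *
s,M=np.load('s.npy'),np.load('sM.npy'); C=(K,k1,M)
m,d=line(s,M,(271,143),.0612,90,8)
px=lambda q:np.array(q,float)/4+[196,98]-.375
w=unproj(C,px([[302,225],[299,147]]),.0612); v=w[1]-w[0]; print('yaw',np.arctan2(v[1],v[0]))
w=unproj(C,px([[266,280],[338,280],[302,318]]),.082)[:,:2]; a=(w[0]+w[1])/2; print('shaft width',np.linalg.norm(w[1]-w[0]),'mid',a,'bottom',w[2])
u=np.array([np.cos(.5),np.sin(.5)]); print('centre est from bottom',w[2]+.007*u)
rel((.5794,.0678,.135),.5+np.pi/2)
```

```text
line n 62 mean [0.5952 0.077 ] ends [0.6004 0.0799] [0.5896 0.0739] yaw -2.632
yaw 0.5303919239130478
shaft width 0.014143446932835728 mid [0.5799386  0.06761701] bottom [0.57326399 0.06404308]
centre est from bottom [0.57940707 0.06739906]
from [0.5572 0.0465 0.2168] shift [ 8.18 -0.81 -2.97] turn [ 0.0015 -0.     -0.0003] w 0.155 F [ 0.5 -0.  -0.6] t 23.875
```

Emit:
carry_out(
  rows=[
    [3,-0.8,-2.95,-0.02,0,0,1],
    [7,-0.8,-2.95,-0.02,0,0,1],
    [8.2,-0.8,-2.95,-0.02,0,0,1],
    [8.2,-0.8,-2.95,-0.02,0,0,1],
    [8.2,-0.8,-2.95,-0.02,0,0,1],
    [8.2,-0.8,-2.95,-0.02,0,0,1],
  ],
)

```text
time_s: 24.62
tool_pos: [0.58, 0.0686, 0.1359]
tcp_rot: [0.183, 0.684, 0.182, -0.682]
wrist_force: [0.1, -0.2, -0.1]
gripper_width: 0.144
```

Run:
```python
from h import *
rel((.5795,.0677,.127),.52+np.pi/2); print(robot.observe()['ft_torque'])
```

```text
from [0.58   0.0686 0.1359] shift [0.89 0.05 0.09] turn [ 0.0024 -0.0017 -0.0008] w 0.144 F [ 0.1 -0.2 -0.1] t 24.625
[ 0.029444   -0.00701199 -0.0608144 ]
```

Emit:
carry_out(
  rows=[
    [0.3,0.03,0.07,0,0,0,1],
    [0.6,0.03,0.07,0,0,0,1],
    [0.8,0.03,0.07,0,0,0,1],
    [0.8,0.03,0.07,0,0,0,1],
  ],
)

```text
time_s: 25.12
tool_pos: [0.5788, 0.0681, 0.1263]
tcp_rot: [-0.183, -0.683, -0.183, 0.683]
wrist_force: [0.3, -0.0, -0.2]
gripper_width: 0.15
```

Emit:
carry_out(
  rows=[
    [0.1,0,0,0,0,0,1],
    [0.2,0,0,0,0,0,1],
    [0.3,0,0,0,0,0,1],
    [0.3,0,0,0,0,0,1],
  ],
)

```text
time_s: 25.62
tool_pos: [0.5791, 0.0682, 0.1236]
tcp_rot: [0.183, 0.683, 0.183, -0.683]
wrist_force: [0.7, 0.3, -1.0]
gripper_width: 0.149
```

Emit:
carry_out(
  rows=[
    [0.1,0,0,0,0,0,1],
    [0.2,0,0,0,0,0,1],
    [0.3,0,0,0,0,0,1],
    [0.4,0,0,0,0,0,1],
    [0.4,0,0,0,0,0,1],
  ],
)

```text
time_s: 26.25
tool_pos: [0.5791, 0.0682, 0.1196]
tcp_rot: [0.183, 0.683, 0.183, -0.683]
wrist_force: [3.3, 1.6, -1.5]
gripper_width: 0.148
```

Emit:
carry_out(
  rows=[
    [0.1,0,0,0,0,0,1],
    [0.2,0,0,0,0,0,1],
    [0.3,0,0,0,0,0,1],
    [0.3,0,0,0,0,0,1],
  ],
)

```text
time_s: 26.75
tool_pos: [0.5791, 0.0681, 0.1166]
tcp_rot: [0.183, 0.683, 0.183, -0.683]
wrist_force: [5.0, 2.3, -0.4]
gripper_width: 0.146
```

The knob is on the shaft, with the side force pushing it along the nose direction. I'll ease that way and go on.

Emit:
carry_out(
  rows=[
    [0,0,-0.06,0,0,0,1],
    [0.1,0,-0.06,0,0,0,1],
    [0.2,0,-0.06,0,0,0,1],
    [0.3,0,-0.06,0,0,0,1],
    [0.3,0,-0.06,0,0,0,1],
  ],
)

```text
time_s: 27.38
tool_pos: [0.5792, 0.0683, 0.1134]
tcp_rot: [-0.183, -0.683, -0.183, 0.683]
wrist_force: [0.4, 0.3, -1.6]
gripper_width: 0.142
```

Emit:
carry_out(
  rows=[
    [0.1,0,0,0,0,0,1],
    [0.2,0,0,0,0,0,1],
    [0.2,0,0,0,0,0,1],
  ],
)

```text
time_s: 27.75
tool_pos: [0.5794, 0.0683, 0.1117]
tcp_rot: [-0.183, -0.683, -0.183, 0.683]
wrist_force: [-1.3, -0.8, 5.9]
gripper_width: 0.147
```

Emit:
carry_out(
  rows=[
    [0.1,0,0,0,0,0,1],
    [0.2,0,0,0,0,0,1],
    [0.3,0,0,0,0,0,1],
    [0.3,0,0,0,0,0,1],
  ],
)

```text
time_s: 28.25
tool_pos: [0.5794, 0.0683, 0.1089]
tcp_rot: [-0.183, -0.683, -0.183, 0.683]
wrist_force: [-3.4, -0.4, 7.4]
gripper_width: 0.152
```

Emit:
carry_out(
  rows=[
    [0.1,0,0,0,0,0,1],
    [0.2,0,0,0,0,0,1],
    [0.25,0,0,0,0,0,1],
    [0.25,0,0,0,0,0,1],
  ],
)

```text
time_s: 28.75
tool_pos: [0.5795, 0.0683, 0.1068]
tcp_rot: [0.183, 0.683, 0.183, -0.683]
wrist_force: [-4.0, -0.4, 14.0]
gripper_width: 0.147
```

Emit:
carry_out(
  rows=[
    [0.05,0,0,0,0,0,1],
    [0.08,0,0,0,0,0,1],
    [0.08,0,0,0,0,0,1],
  ],
)

```text
time_s: 29.12
tool_pos: [0.5796, 0.0683, 0.1066]
tcp_rot: [0.183, 0.683, 0.182, -0.683]
wrist_force: [-7.9, -1.8, 24.2]
gripper_width: 0.15
```

Emit:
carry_out(
  rows=[
    [0,0,0.04,0,0,0,1],
    [0,0,0.04,0,0,0,1],
    [0,0,0.04,0,0,0,1],
  ],
)

```text
time_s: 29.5
tool_pos: [0.5795, 0.0683, 0.1066]
tcp_rot: [0.183, 0.683, 0.183, -0.683]
wrist_force: [-6.6, -0.3, 22.5]
gripper_width: 0.152
```

Run:
```python
from h import *
rel((.5795,.0677,.1066),.52+np.pi/2)
o=np.zeros((600,800,3),np.uint8)
a=eyes.read_camera('scene'); o[:300,:400]=cv2.resize(a,(400,300))
b=eyes.read_camera('side'); o[:300,400:]=cv2.resize(b,(400,300))
o[300:,:400]=cv2.resize(b[170:290,170:330],(400,300),interpolation=cv2.INTER_CUBIC)
w=eyes.read_camera('wrist'); o[300:,400:]=cv2.resize(w[120:330,140:420],(400,300))
save(o,'fin.png')
for t in('bowl','beaker','dropper','carton_base'): print(t,[(np.round(x['at'],3),round(x['confidence'],2)) for n in('scene','side') for x in eyes.place_of(n,t)[:1]])
```

```text
from [0.5795 0.0683 0.1066] shift [0.   0.05 0.03] turn [ 0.0026 -0.001  -0.0007] w 0.152 F [-6.6 -0.3 22.5] t 29.5
bowl [(array([ 0.72 , -0.223, -0.001]), 0.83), (array([ 0.718, -0.226,  0.001]), 0.95)]
beaker [(array([ 0.407,  0.351, -0.001]), 0.91), (array([ 0.41 ,  0.355, -0.007]), 0.8)]
dropper [(array([ 0.735, -0.077,  0.   ]), 0.59)]
carton_base [(array([ 0.523, -0.346, -0.001]), 0.88), (array([ 0.526, -0.341,  0.005]), 0.95)]
```

View pics/fin.png

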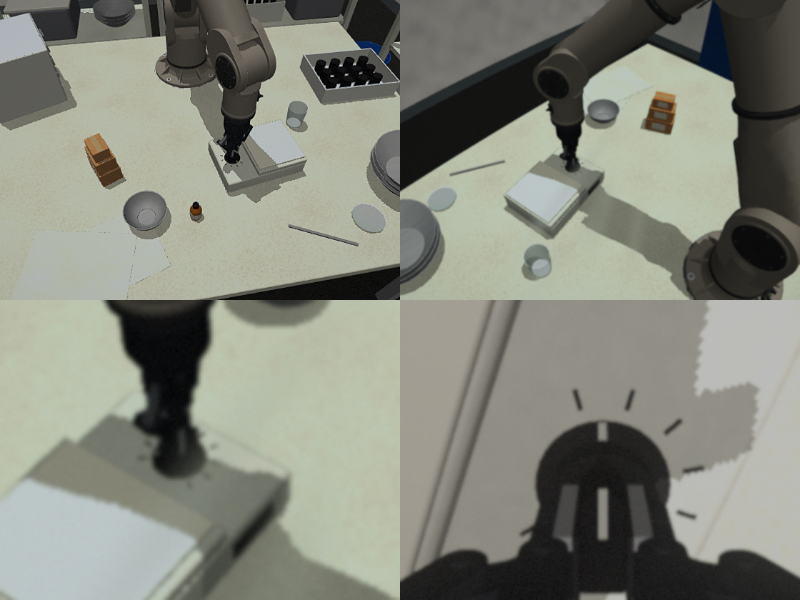

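The column stands square, the bystanders are in place, and the knob sits over the shaft. In the wrist panel the knob's line at (603,515) lines up with the disc's line at (603,430). Handing in.

```bash
python3 -c "
from bench import robot
print(robot.job_done()); s=robot.observe(); print(s['time_s'],s['tool_pos'],s['wrist_force'])"
```

```text
the job is handed in; nothing more can be done
None
the job is handed in; nothing more can be done
```

The job is handed in at about 30 s: the hotplate is clear, and the arm is still holding the knob pressed in.

- **Column:** The large carton and then the small one stand on the base carton. The outlines I predicted lay on all three in the wrist and scene views, within a couple of millimetres. The base did not move within the networks' accuracy.
- **Knob:** I gripped it across the bar and turned it to the shaft's direction (about 0.52 rad). It went on with no more than about 5.5 N sideways, and the spring's roughly 6 N was felt when it was fully home.
- **Press:** It then went down about 5.5 to 6 mm to a hard stop. There the force rose from 14 N to 24 N within 0.2 mm, and it was held at 22.5 N at hand-in. In the last wrist picture, the knob's white line lines up with the disc's.
- **Bystanders:** Bowl, beaker and dropper bottle are where they were. In the last check the side camera's network did not report the dropper, but the scene camera placed it unmoved.
- **Remaining doubt:** A sideways load of about 7 N stayed on the shaft. I inferred the press depth from tool height and force, because the joint cannot be read directly. `job_done` gave no verdict, and no reading was available after hand-in.

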